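# Tighten the loupe lens retaining ring with the pin spanner

## Task

The retaining ring of the magnifier lens in the sprung holder on the goldsmith's bench is loose. Take the two-pin spanner from its wooden rest, feel its pins lightly into the ring's two holes, turn the ring clockwise until it is fully home without forcing it, then hang the spanner back in its rest. Press and twist only gently, keep the fingers off the lens holder, and leave the other things on the bench where they are.

Things in the scene. Friction and masses are not known exactly. Their poses are not given: they have to be found in the camera images.
- holder: fixed lens holder: dark steel base 110 x 110 x 12 mm with a grey round cup, 100 mm in diameter, rim 44 mm above the bench. Origin: centre of its underside, z up, +x towards the clamp screw with black knob (reaches 71 mm out). In the cup, on the same axis, sits a black lens barrel, clamped so that it does not turn, on a spring
- ring_face (a point): on the barrel's axis, level with the top of the flat aluminium retaining ring, 6 mm under the rim; sinks with the barrel. Axes of the holder, not of the ring. Ring: 65 mm outside, 29 mm inside; two holes, 10 mm wide, 8 mm deep, opposite, 22 mm from the axis. Their line starts 0 to 1.7 rad anticlockwise (from above) of the holder's x axis; no reading tells where: look, or feel with the pins
- ring (a joint): turn of the ring in the barrel, rad, growing clockwise seen from above; 0.3 to 0.5 at the start, fully home at a hard stop at 1.2. Stiff: about 0.18 N m turns it, less does not; it stays where left and neither rises nor sinks. Over about 0.8 N m at the stop is forcing it. The value does not tell the holes' direction, as the barrel may be clamped at any angle
- rest: fixed wooden rest, a block 100 x 64 x 35 mm; origin at the centre of its underside, x along its length. A groove in its top along x, 66 mm long, 14 mm wide, 20 mm deep, in the middle, takes the spanner's two pins; the spanner's plate then lies on the block's top
- spanner_grip (a point): centre of the upright wooden handle of the loose two-pin spanner: 32 mm along the spanner's x, 16 mm thick along y, 52 mm tall; z up along the handle. Under the handle a steel plate, 62 mm along x, 32 mm along y, 8 mm thick; its underside is 34 mm below this point. Mass 0.15 to 0.26 kg. It starts upright in the rest, x along the groove
- spanner_pins (a point): point on the handle's axis half-way between the tips of the spanner's two steel pins, 50 mm below the handle's centre, spanner's axes. The pins stand out 16 mm below the plate, 44 mm apart along x (22 mm either side of the axis), 6 mm thick, the last 3 mm tapering to 3.4 mm
- bowl_center (a point): small white ceramic bowl, 100 mm across and 42 mm high; this point half-way up. Leave alone
- jar_center (a point): amber glass jar with a steel cap, 52 mm across and 60 mm high; this point half-way up. Leave alone
- mandrel_center (a point): tapered steel ring mandrel standing on a 60 mm square wooden foot, 118 mm high in all; this point half-way up. Leave alone
- file_center (a point): flat file lying flat, wooden handle 110 x 22 x 20 mm and steel blade 130 x 14 mm; this point in the handle's centre, x along the file to the blade. Leave alone
- barrel_rim (a point): centre of the mouth of the black lens barrel (81 mm outside, 66 mm bore), 62 mm above the bench, axes of the holder. The barrel is sprung: pushed down it starts to give at about 3.5 N, sinks 1 mm for each further 2 N and stops after 6 mm; this point sinks with it. Press lightly: sunk 4 mm (about 11 N) is too hard
Mind the look-alikes: they are no part of the job. What is shaped like the part that bears spanner_grip but turquoise is not meant.

How it is judged:
On the way, in this order (a step that is already met when the one before it is completed fails the run):
1. the spanner's pins stand at least 4 mm deep in the ring's holes, the ring not yet tightened (z of spanner_pins in the frame of ring_face below -0.004 m and horizontal distance between spanner_pins and ring_face below 0.005 m and value of joint ring below 0.9 rad), for 0.1 s.
2. the ring is turned fully home while the pins are in its holes (value of joint ring above 1.14 rad and z of spanner_pins in the frame of ring_face below -0.002 m), for 0.1 s.
At the end, for the whole second after the job is handed in: the ring is within 0.06 rad of its stop (joint over 1.14 rad), and the spanner hangs released and at rest in the wooden rest: pins in the groove, cross-plate down on the block to within 3 mm, within 15 mm of the rest's centre, upright to 0.1 rad (value of joint ring above 1.14 rad and horizontal distance between spanner_pins and rest below 0.015 m and z of spanner_pins in the frame of rest between 0.015 and 0.022 m and angle between spanner_grip's own z axis and vertical below 0.1 rad and linear speed of spanner below 0.02 m/s); the robot touches nothing.
It fails at once if the spanner bears on the lens holder, barrel or ring with more than 50 N (both pins added up) (contact force between spanner and holder above 50 N).
It fails at once if the fingers bear on the lens holder with more than 5 N (contact force between the fingers and holder above 5 N).
It fails at once if the bowl, jar, mandrel or file is moved more than 30 mm (distance of any of bowl_center, jar_center, mandrel_center, file_center from where it was at the start of the episode above 0.03 m).
It fails at once if the sprung lens barrel is pressed down more than 4 mm (z of ring_face in the frame of holder below 0.052 m).
It also fails if it takes over 72 s, if anything falls off the work surface, if the arm or the gripper's body presses on something with over 40 N, if the wrist force passes 120 N, or if a joint passes its speed limit or range.

## Robot

A 6-joint arm with a two-finger parallel gripper is mounted at the origin on the work surface. World frame = base frame: x ahead of the robot, y to its left, z up, the work surface at z = 0. Lengths are in m, angles in rad, forces in N, time in s.
With the tool pointing down it reaches from about 0.35 to 0.875 m from the base axis. Payload 15.5 kg.
Tool frame: the origin (TCP) lies midway between the tips of the shut fingers; the grasp point (between the pads) lies 19 mm behind it (r.grasp_offset is the distance from the TCP to the grasp point, in m); z points along the fingers, y is the line along which they close (so a half turn about z gives the same grasp; the last joint's range is limited). The gripper opens to 85 mm and grips with 20 to 120 N. Pads are 22 mm wide; open, the fingers measure 114 mm over their backs; the gripper's body (76 mm by 85 mm) begins 54 mm behind the grasp point. The pads swing forward as they close: fully open they stand 13 mm farther back than shut.
Start: joints at [1.119, 0.494, 1.345, -0, 1.302, -0.096], TCP at [0.218, 0.586, 0.231] pointing down, gripper open.
Joint ranges: [-2.91, 2.91], [-0.82, 2.16], [0.22, 2.67], [-1.22, 4.37], [0.12, 2.79], [-3.08, 3.08]. Speed limits (rad/s): [1.89, 1.89, 2.57, 3.01, 3.01, 3.01].

## Interface

Orientations are given as a unit quaternion [w, x, y, z].
In Python, from plant import r gives the robot as it stands.
- The arm moves only by the tool carry_out, never from a script. Its argument "deltas" is a list of rows, each a list of 7 numbers: the shift along the tool's x, y, z in mm, then the turn, a rotation vector about the tool's x, y, z in rad, then the closure, from 0 (fully open) to 1 (shut). A call has 1 to 5 rows; each row is the pose to reach, as a shift and turn from the pose commanded when the call began, along the tool's axes at that moment; what a row does not reach only later rows make up. A row lasts 1/8 s, in which the tool goes at most 62.5 mm and 10.7 degrees, less where a joint would pass 70% of its speed; a pose out of reach is approached as far as the arm can. A call with a gripper value outside its range is refused whole. The fingers move at their own pace and stop on an object; "force" is the grip in N (left out, the last holds). Time passes only in rows, so rows that repeat a pose let the fingers close. It gives the time, the measured TCP pose, the force, the opening and the grip force at its end, in the units of the state.
- r.get_state(): the state, without advancing time (a new reading comes with each control period).
- r.capture(name): name is "scene" or "top" or "wrist"; returns the picture (480x640x3 uint8, blue, green, red); there is no depth.
- r.get_calibration(name): a dict with "camera_matrix" (3x3 intrinsics, pixels), "R" (3x3) and "t" (3): a world point X has camera coordinates R X + t. Camera axes: x right, y down, z forward; pixel columns grow to the right and rows downward; lengths in m; the calibration is good to about 2 mm. A picture is of the moment at which its call begins: read the wrist's pose just before it. get_calibration takes no time and is no camera call; for the wrist camera it gives the pose at the moment of the call.
- r.hand_in(): hands the job in; it is judged then, once.
Trained networks look in the newest picture that a camera, given by its name, has taken for a name from the list of things; names that differ only in an ending like _2 or _b are one class to them, and where a whole thing is asked for, a point or a joint stands for the part that bears it (a point fixed in the world has none). Each returns a list of dicts, best first, with "p" (0 to 1); they miss things now and then, are a little off and sometimes report something else, mostly with a low value. They report only what shows in the picture. A call takes as long as a camera call. They do not tell look-alikes from the thing itself.
- r.masks_of(target, camera): "region" (480x640 bool, what is visible of it) and "bbox" ([left, top, right, bottom] in pixels, round what is visible of it).
- r.place_of(target, camera): "point" ([column, row] in pixels: a listed point, or the origin of a listed thing).
The state is a dict: "time_s": time; "q": joint angles; "qd": joint speeds; "joint_torque": joint torques, N m; "position": TCP position; "orientation": TCP orientation; "contact_force": force on the tool from outside, world axes, zero at the start; "wrist_torque": the same for the moment, N m; "gripper_width": finger opening in m; "gripper_force": force on a finger pad.
Only numpy, scipy, OpenCV 4.12 (cv2) and the standard library are available. Lean on these libraries where they do the work, as an engineer would, in place of code of your own. Each camera call takes 0.05 s, during which the arm holds its last target. There are 200 camera calls.

## Working session

There is one attempt and no reset: what is moved stays moved. The work goes in short steps, Python scripts to look and compute and a tool call to move; the robot and the scene stay as the last step left them, time stands still between calls to the robot, and variables do not carry over. Pictures are saved under pics/ and viewed, at most 10 in all, crops included, and the job is handed in when it is done.

Besides the shell and the picture viewer there is one more tool, called after "Emit:" by a JSON object that holds its "api" and its "payload". carry_out: Moves the arm, as the interface text tells. Its arguments: {"type":"object","properties":{"deltas":{"type":"array","items":{"type":"array","items":{"type":"number"}}},"force":{"type":"number"}},"required":["deltas"]}

```bash
mkdir -p pics; ls; python3 - <<'E'
from plant import r
import cv2,numpy as np
s=r.get_state();print(s['time_s'],s['position'],s['orientation'])
a=r.capture("scene");b=r.capture("top")
cv2.imwrite("pics/s.png",a);cv2.imwrite("pics/t.png",b)
for c in("scene","top"):
  K=r.get_calibration(c);print(c,K['camera_matrix'].tolist(),(-K['R'].T@K['t']).tolist(),K['R'].round(3).tolist())
  for n in("spanner_grip","spanner_pins","rest","ring_face","barrel_rim","holder"):
    print(n,[(np.round(d['point'],1).tolist(),round(d['p'],2)) for d in r.place_of(n,c)][:4])
E
```

```text
pics
0.0 [0.21754375 0.58552602 0.23071825] [-1.69405600e-04  1.76965465e-01  9.84216880e-01 -5.73818194e-04]
scene [[607.2389650665367, 0.0, 310.17276130662674], [0.0, 607.2389650665367, 238.7517478368022], [0.0, 0.0, 1.0]] [1.2268007754235821, -0.04155777479997884, 1.0401393938661887] [[0.153, 0.988, 0.014], [0.829, -0.121, -0.546], [-0.537, 0.095, -0.838]]
spanner_grip [([331.8, 198.1], 0.98), ([381.7, 177.2], 0.79), ([271.0, 220.9], 0.67), ([166.4, 322.9], 0.5)]
spanner_pins [([328.3, 217.1], 0.94), ([270.3, 203.3], 0.77), ([356.5, 177.5], 0.64)]
rest [([333.8, 221.2], 0.82)]
ring_face [([186.7, 203.4], 0.87)]
barrel_rim [([188.6, 200.2], 0.56)]
holder [([195.0, 221.6], 0.58)]
top [[474.67303767093347, 0.0, 314.67425574542864], [0.0, 474.67303767093347, 242.30985747485315], [0.0, 0.0, 1.0]] [0.564504085195543, 0.07820154122427775, 1.1238975651590433] [[-0.003, -1.0, -0.019], [-0.999, 0.004, -0.052], [0.052, 0.018, -0.998]]
spanner_grip [([250.0, 319.4], 0.95), ([355.5, 287.5], 0.63), ([303.0, 288.6], 0.61)]
spanner_pins [([351.3, 305.3], 0.9), ([268.7, 319.4], 0.68), ([299.5, 288.9], 0.67)]
rest [([301.9, 285.4], 0.78)]
ring_face [([428.9, 301.4], 0.65), ([302.4, 288.9], 0.6)]
barrel_rim [([431.3, 305.3], 0.75)]
holder []
```

View pics/s.png

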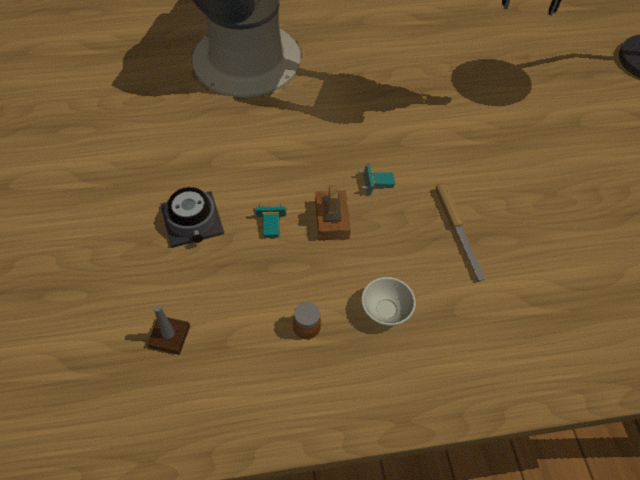

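View pics/t.png

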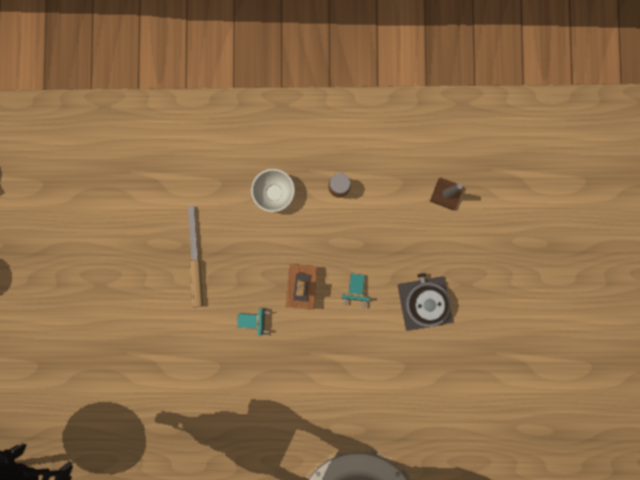

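The scene picture shows the wooden-handled spanner upright in the brown rest at (333,200). The two turquoise spanners lie at (271,220) and (381,178). The holder is at (190,208). In the top picture the spanner is at (302,288), the turquoise ones at (357,288) and (252,321), and the ring at (430,304). The one in the rest, with a wooden handle, fits the description, so I'll confirm it in an enlarged crop.

```bash
cat > h.py <<'E'
import numpy as np,cv2
from plant import r
def ray(c,u,v,z,K=None):
    K=K or r.get_calibration(c); R,t=np.array(K['R']),np.array(K['t'])
    d=R.T@np.linalg.inv(K['camera_matrix'])@np.array([u,v,1.]); C=-R.T@t
    return C+d*(z-C[2])/d[2]
def proj(c,X,K=None):
    K=K or r.get_calibration(c); p=np.array(K['camera_matrix'])@(np.array(K['R'])@X+np.array(K['t'])); return p[:2]/p[2]
E
python3 - <<'E'
from h import *
t=cv2.imread("pics/t.png");s=cv2.imread("pics/s.png")
f=lambda im,x,y,w,h,k:cv2.resize(im[y:y+h,x:x+w],None,fx=k,fy=k,interpolation=cv2.INTER_CUBIC)
a=f(t,275,255,65,65,6);b=f(t,395,270,65,65,6);c=f(s,305,175,65,65,6)[:200*1]
cv2.imwrite("pics/c.png",np.hstack([a,b]))
for c,n in(("top","rest"),("scene","spanner_grip"),("scene","rest"),("scene","ring_face"),("top","ring_face"),("top","barrel_rim"),("scene","barrel_rim")):
  z={"rest":0,"spanner_grip":.069,"ring_face":.056,"barrel_rim":.062}[n]
  d=r.place_of(n,c)[0]['point'];print(c,n,d,ray(c,*d,z).round(4))
m=r.masks_of("rest","top")[0]['region']
rc=cv2.minAreaRect(np.argwhere(m)[:,::-1].astype(np.float32));print(rc)
E
```

```text
top rest [301.9, 285.4] [0.5216 0.1293 0.    ]
scene spanner_grip [331.8, 198.1] [0.5145 0.1263 0.069 ]
scene rest [333.8, 221.2] [0.5237 0.132  0.    ]
scene ring_face [186.7, 203.4] [ 0.4765 -0.1616  0.056 ]
top ring_face [428.9, 301.4] [ 0.4876 -0.1564  0.056 ]
top barrel_rim [431.3, 305.3] [ 0.4794 -0.1603  0.062 ]
scene barrel_rim [188.6, 200.2] [ 0.4736 -0.1568  0.062 ]
((300.9896545410156, 286.379150390625), (28.030447006225586, 43.81999969482422), 4.573921203613281)
```

View pics/c.png

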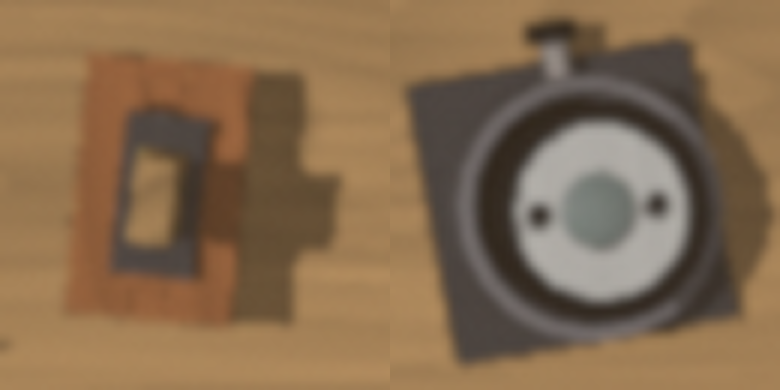

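The crop shows the wooden-handled spanner standing in the rest (left) and the ring's dark holes at top-image (420,306) and (439,304). Next I'll compute the moves.

```bash
cat >> h.py <<'E'
from scipy.spatial.transform import Rotation as Ro
def delta(p,phi):
    """shift (mm) and rotvec in present tool axes to reach TCP p, tool down, tool y at angle phi (rad)"""
    s=r.get_state(); w,x,y,z=s['orientation']; T=Ro.from_quat([x,y,z,w])
    c,n=np.cos(phi),np.sin(phi); G=Ro.from_matrix(np.array([[-n,c,0],[c,n,0],[0,0,-1]]))
    G=Ro.from_matrix(np.array([[n,c,0],[-c,n,0],[0,0,-1]])) if np.linalg.det(G.as_matrix())<0 else G
    return np.round(1e3*T.inv().apply(np.array(p)-s['position']),1),np.round((T.inv()*G).as_rotvec(),4)
def st():
    s=r.get_state();w,x,y,z=s['orientation'];T=Ro.from_quat([x,y,z,w]).as_matrix()
    print('t',round(s['time_s'],2),'p',s['position'].round(4),'phi',round(np.degrees(np.arctan2(T[1,1],T[0,1])),2),'z',T[:,2].round(4),'q',np.round(s['q'],3),'F',np.round(s['contact_force'],2),'M',np.round(s['wrist_torque'],3),'w',round(s['gripper_width'],4),'g',round(s['gripper_force'],1))
E
python3 - <<'E'
from h import *
st()
h=[ray("top",420,306.2,.056),ray("top",439.3,304.2,.056)];print(h,(h[0]+h[1])/2)
d=h[0]-h[1];print(np.degrees(np.arctan2(d[1],d[0])),np.linalg.norm(d))
K=r.get_calibration("wrist");s=r.get_state();w,x,y,z=s['orientation'];T=Ro.from_quat([x,y,z,w])
C=-K['R'].T@K['t'];print('cam in tool',T.inv().apply(C-s['position']),(K['R']@T.as_matrix()).round(3),K['camera_matrix'][0][0])
# handle top centre in crop a (155,198)
print(ray("top",275+156/6,255+198/6,.095), delta([.52,.129,.23],np.radians(85.4)))
E
```

```text
t 1.1 p [0.2177 0.5858 0.2313] phi 69.61 z [-0. -0. -1.] q [ 1.119  0.494  1.346 -0.     1.303 -0.095] F [-0.36  0.06 -0.74] M [ 0.002 -0.025  0.033] w 0.0859 g 0.0
[array([ 0.47694685, -0.13649662,  0.056     ]), array([ 0.48130803, -0.17937848,  0.056     ])] [ 0.47912744 -0.15793755  0.056     ]
95.80714497191339 0.04310306493872053
cam in tool [ 0.07178256  0.00048843 -0.14269363] [[ 0.     1.     0.001]
 [-0.959  0.    -0.284]
 [-0.284 -0.001  0.959]] 406.9848523087924
[0.51966231 0.1269511  0.095     ] (array([-442.5, -322.9,    1.3]), array([-1.000e-04, -0.000e+00, -2.755e-01]))
```

Emit:
{"api": "carry_out", "payload": {"deltas": [[-49,-36,0,0,0,-0.03,0],[-98,-72,0,0,0,-0.06,0],[-147,-108,0,0,0,-0.09,0],[-196,-143,0,0,0,-0.12,0],[-245,-179,0,0,0,-0.15,0]]}}

```text
time_s: 1.72
position: [0.3859, 0.3311, 0.2315]
orientation: [0.0, 0.102, 0.995, 0.0]
contact_force: [0.2, 1.0, -0.2]
gripper_width: 0.0852
gripper_force: 0.0
```

```bash
python3 -c "
from h import *
st();print(delta([.52,.129,.23],np.radians(85.4)))"
```

```text
t 1.73 p [0.3859 0.3311 0.2315] phi 78.28 z [ 6.e-04  4.e-04 -1.e+00] q [ 0.592  0.33   1.628 -0.     1.183 -0.775] F [ 0.23  1.03 -0.23] M [-0.003 -0.021 -0.01 ] w 0.0852 g 0.0
(array([-172.3, -170.7,    1.5]), array([ 0.0004,  0.0006, -0.1243]))
```

Emit:
{"api": "carry_out", "payload": {"deltas": [[-43,-43,0,0,0,-0.03,0],[-86,-85,0,0,0,-0.06,0],[-129,-128,0,0,0,-0.09,0],[-172,-170,1,0,0,-0.124,0],[-172,-170,1,0,0,-0.124,0]]}}

```text
time_s: 2.35
position: [0.5207, 0.128, 0.2302]
orientation: [0.0, 0.043, 0.999, -0.0]
contact_force: [-0.1, 0.9, -0.1]
gripper_width: 0.0855
gripper_force: 0.0
```

```bash
python3 - <<'E'
from h import *
st()
a=r.capture("wrist");cv2.imwrite("pics/w1.png",a)
for n,z in(("rest",0),("spanner_grip",.069),("spanner_pins",.019)):
  for d in r.place_of(n,"wrist")[:3]: print(n,d['point'],round(d['p'],2),ray("wrist",*d['point'],z).round(4))
E
```

```text
t 2.35 p [0.5207 0.128  0.2302] phi 85.09 z [ 1.e-03 -5.e-04 -1.e+00] q [ 1.300e-01  3.700e-01  1.566e+00 -1.000e-03  1.204e+00 -1.355e+00] F [-0.1   0.92 -0.07] M [ 0.038  0.026 -0.005] w 0.0855 g 0.0
spanner_grip [178.5, 216.2] 0.73 [0.506  0.0236 0.069 ]
spanner_grip [324.1, 218.8] 0.72 [0.5171 0.1343 0.069 ]
spanner_grip [456.8, 97.9] 0.62 [0.4378 0.2343 0.069 ]
spanner_pins [174.4, 166.0] 0.91 [0.4718 0.0096 0.019 ]
spanner_pins [319.2, 206.1] 0.82 [0.5168 0.1307 0.019 ]
spanner_pins [401.3, 100.7] 0.76 [0.4346 0.2052 0.019 ]
```

View pics/w1.png

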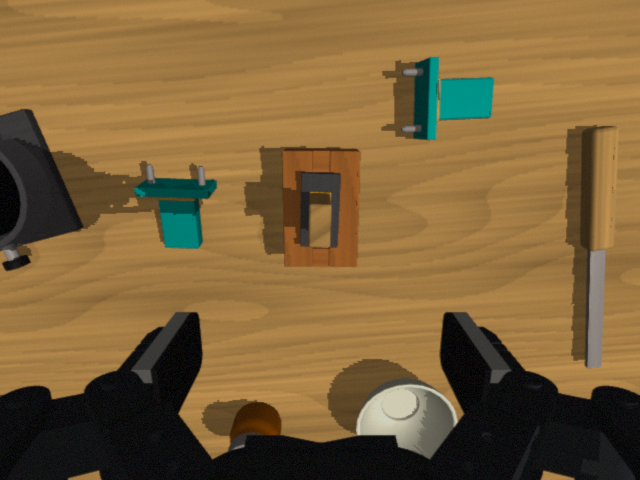

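The wrist picture shows the wooden-handled spanner in the brown rest at (320,215), with the turquoise look-alikes at (178,205) and (450,98). The ring holder is at the left edge.

```bash
python3 - <<'E'
from h import *
P=lambda u,v,z: ray("wrist",u,v,z).round(4)
for q in((284,150),(360,150),(284,266),(358,266)): print('block',P(*q,.035))
for q in((302,173),(340,173),(300,247),(338,247)): print('plate',P(*q,.043))
a=cv2.imread("pics/w1.png");m=r.masks_of("rest","wrist");print(len(m),m and m[0]['p'])
c=cv2.resize(a[140:275,270:375],None,fx=5,fy=5,interpolation=cv2.INTER_CUBIC)[:600];
hsv=cv2.cvtColor(a,cv2.COLOR_BGR2HSV);print([hsv[v,320].tolist() for v in range(185,260,6)]);print([hsv[225,u].tolist() for u in range(280,364,5)])
cv2.imwrite("pics/w1c.png",c)
E
```

```text
block [0.4652 0.1064 0.035 ]
block [0.4702 0.1678 0.035 ]
block [0.5645 0.0958 0.035 ]
block [0.5697 0.1607 0.035 ]
plate [0.4839 0.1197 0.043 ]
plate [0.4864 0.1501 0.043 ]
plate [0.5458 0.1121 0.043 ]
plate [0.5484 0.1442 0.043 ]
1 0.66
[[156, 21, 60], [18, 159, 80], [18, 161, 65], [16, 142, 72], [18, 146, 157], [18, 153, 160], [17, 154, 156], [17, 152, 149], [17, 147, 135], [17, 153, 155], [17, 145, 160], [14, 188, 153], [14, 190, 149]]
[[18, 153, 95], [14, 199, 87], [12, 176, 90], [14, 201, 85], [12, 139, 57], [174, 35, 36], [17, 146, 133], [18, 148, 152], [18, 149, 151], [18, 148, 145], [17, 144, 119], [12, 21, 60], [14, 185, 149], [13, 186, 147], [13, 193, 143], [14, 196, 139], [18, 150, 158]]
```

View pics/w1c.png

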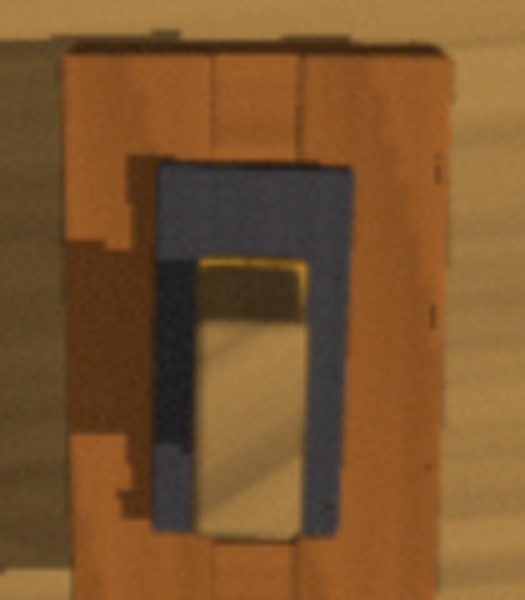

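The enlarged crop confirms it: a tan wooden handle on a dark steel plate, lying over the groove of the brown block. I'll reach for this one.

Emit:
{"api": "carry_out", "payload": {"deltas": [[4,3,50,0,0,0,0],[4,3,100,0,0,0,0],[4,3,140,0,0,0,0],[4,3,165,0,0,0,0],[4,3,177,0,0,0,0]]}}

```text
time_s: 3.22
position: [0.514, 0.1354, 0.0523]
orientation: [-0.001, 0.04, 0.999, -0.0]
contact_force: [-0.1, -0.1, -0.3]
gripper_width: 0.0855
gripper_force: 0.0
```

Emit:
{"api": "carry_out", "payload": {"deltas": [[0,0,0,0,0,0,0.4],[0,0,0,0,0,0,0.8],[0,0,0,0,0,0,1],[0,0,0,0,0,0,1],[0,0,0,0,0,0,1]], "force": 60}}

```text
time_s: 3.85
position: [0.5151, 0.1335, 0.0538]
orientation: [0.0, 0.041, 0.999, -0.001]
contact_force: [-0.0, -12.1, 3.3]
gripper_width: 0.0151
gripper_force: 58.8
```

```bash
python3 -c "
from h import *
st()"
```

```text
t 3.85 p [0.5151 0.1335 0.0538] phi 85.33 z [ 6.0e-04 -1.3e-03 -1.0e+00] q [ 0.142  0.611  1.751 -0.002  0.779 -1.346] F [ -0.05 -12.07   3.35] M [-2.328 -0.065 -0.155] w 0.0151 g 58.8
```

Emit:
{"api": "carry_out", "payload": {"deltas": [[0,-2,0,0,0,0,1],[0,-2,0,0,0,0,1]]}}

```text
time_s: 4.1
position: [0.5149, 0.1323, 0.0536]
orientation: [0.0, 0.041, 0.999, -0.0]
contact_force: [0.4, -3.3, 5.1]
gripper_width: 0.0156
gripper_force: 59.2
```

```bash
python3 -c "
from h import *
st()"
```

```text
t 4.1 p [0.5149 0.1323 0.0536] phi 85.3 z [ 5.e-04 -0.e+00 -1.e+00] q [ 0.139  0.611  1.753 -0.     0.778 -1.349] F [ 0.39 -3.34  5.12] M [-0.519  0.053 -0.036] w 0.0156 g 59.2
```

Emit:
{"api": "carry_out", "payload": {"deltas": [[0,-2,-20,0,0,0,1],[0,-2,-50,0,0,0,1],[0,-2,-90,0,0,0,1],[0,-2,-130,0,0,0,1],[0,-2,-130,0,0,0,1]]}}

```text
time_s: 4.72
position: [0.516, 0.1309, 0.1859]
orientation: [0.002, 0.041, 0.999, 0.001]
contact_force: [0.1, -0.3, -2.4]
gripper_width: 0.0156
gripper_force: 58.5
```

```bash
python3 - <<'E'
from h import *
st()
a=r.capture("wrist");cv2.imwrite("pics/w2.png",a)
s=r.get_state();z=s['position'][2]
for n,zz in(("spanner_grip",z+.0154),("spanner_pins",z-.0346),("rest",0)):
  for d in r.place_of(n,"wrist")[:3]: print(n,d['point'],round(d['p'],2),ray("wrist",*d['point'],zz).round(4))
print(delta([.479,-.158,.19],np.radians(185.8)),delta([.479,-.158,.19],np.radians(5.8)))
E
```

```text
t 4.72 p [0.516  0.1309 0.1859] phi 85.32 z [ 4.9e-03  8.0e-04 -1.0e+00] q [ 0.136  0.415  1.635  0.     1.087 -1.353] F [ 0.07 -0.25 -2.42] M [-0.012 -0.014 -0.003] w 0.0156 g 58.5
spanner_grip [473.7, 100.7] 0.76 [0.4404 0.1818 0.1995]
spanner_grip [321.3, 344.6] 0.7 [0.5169 0.1308 0.1995]
spanner_pins [410.8, 107.5] 0.66 [0.4395 0.1737 0.1495]
spanner_pins [316.5, 290.3] 0.57 [0.5169 0.1284 0.1495]
rest [316.2, 218.9] 0.82 [0.5168 0.1264 0.    ]
(array([  11.1, -290.3,   -7.8]), array([ 1.6000e-03, -1.9000e-03, -1.7538e+00])) (array([  11.1, -290.3,   -7.8]), array([-0.0018, -0.0015,  1.3878]))
```

View pics/w2.png

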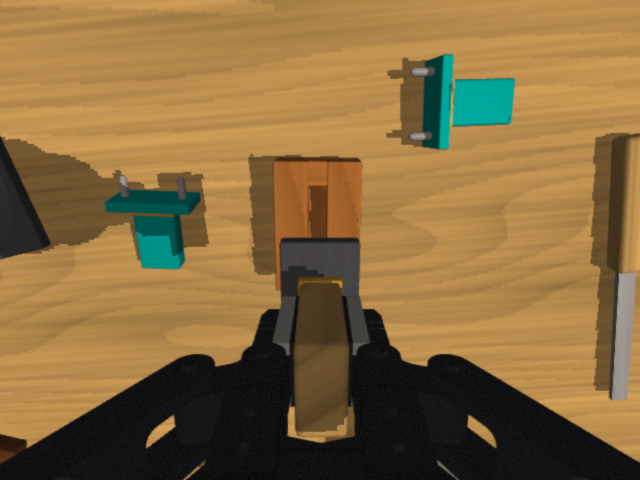

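Spanner held at (320,340) in the wrist view, its plate edge at (281..359,239), and the rest's groove now open at (317,200). I'll go on to a spot beside the ring for a close look.

Emit:
{"api": "carry_out", "payload": {"deltas": [[0,-44,-2,0,0,0.174,1],[0,-88,-4,0,0,0.347,1],[1,-131,-4,0,0,0.52,1],[1,-175,-4,0,0,0.694,1],[1,-219,-4,0,0,0.867,1]]}}

```text
time_s: 5.55
position: [0.4949, -0.0889, 0.1861]
orientation: [-0.001, 0.459, 0.888, -0.0]
contact_force: [1.3, 0.6, -1.8]
gripper_width: 0.0154
gripper_force: 59.2
```

```bash
python3 - <<'E'
from h import *
# plate offset in tool using fixed wrist cam extrinsics
K=r.get_calibration("wrist");s=r.get_state();w,x,y,z=s['orientation'];T=Ro.from_quat([x,y,z,w]).as_matrix()
R=K['R']@T; t=K['R']@s['position']+K['t']   # cam = R*tool + t
Kt=dict(camera_matrix=K['camera_matrix'],R=R,t=t)
for u,v in((281,239),(359,239)): print(ray("",u,v,.0106,Kt))
np.savez("wk.npz",M=K['camera_matrix'],R=R,t=t)
# groove edges in tool at lift pose: z of block top = .1859-.035
for u,v in((308,200),(327,200),(309,185),(327,185),(275,158),(362,158)): print('g',ray("",u,v,.1859-.035,Kt))
st();print(delta([.485,-.218,.19],np.radians(5.8)))
E
```

```text
[ 0.02836624 -0.01495117  0.0106    ]
[0.0283761  0.01559636 0.0106    ]
g [ 0.01787624 -0.00879011  0.1509    ]
g [0.01787959 0.00506902 0.1509    ]
g [ 0.02882448 -0.00797171  0.1509    ]
g [0.02882722 0.00501999 0.1509    ]
g [ 0.04795807 -0.03190298  0.1509    ]
g [0.04796782 0.02972437 0.1509    ]
t 5.55 p [ 0.4949 -0.0889  0.1861] phi 35.31 z [-2.e-03  7.e-04 -1.e+00] q [-0.297  0.379  1.698  0.     1.066 -0.913] F [ 1.27  0.63 -1.78] M [-0.042  0.027 -0.064] w 0.0154 g 59.2
(array([-99.7, -82.7,  -3.9]), array([-0.0016, -0.0013,  0.5151]))
```

Emit:
{"api": "carry_out", "payload": {"deltas": [[-33,-28,-2,0,0,0.172,1],[-66,-55,-4,0,0,0.344,1],[-100,-83,-4,0,0,0.515,1],[-100,-83,-4,0,0,0.515,1],[-100,-83,-4,0,0,0.515,1]]}}

```text
time_s: 6.18
position: [0.4859, -0.2169, 0.1902]
orientation: [-0.001, 0.668, 0.744, -0.0]
contact_force: [0.1, -0.6, -1.7]
gripper_width: 0.015
gripper_force: 59.1
```

```bash
python3 - <<'E'
from h import *
st()
a=r.capture("wrist");cv2.imwrite("pics/w3.png",a)
for n,z in(("ring_face",.056),("barrel_rim",.062),("holder",0)):
  for d in r.place_of(n,"wrist")[:2]: print(n,d['point'],round(d['p'],2),ray("wrist",*d['point'],z).round(4))
K=r.get_calibration("wrist");np.savez("k3.npz",**K)
E
```

```text
t 6.17 p [ 0.4859 -0.2169  0.1902] phi 6.16 z [-0.0018  0.0012 -1.    ] q [-0.532  0.412  1.624  0.     1.107 -0.64 ] F [ 0.1  -0.58 -1.74] M [0.04  0.016 0.024] w 0.015 g 59.1
ring_face [321.0, 142.4] 0.82 [ 0.4804 -0.1568  0.056 ]
barrel_rim [317.5, 141.7] 0.84 [ 0.4782 -0.1563  0.062 ]
holder [319.6, 141.9] 0.73 [ 0.4798 -0.1592  0.    ]
```

View pics/w3.png

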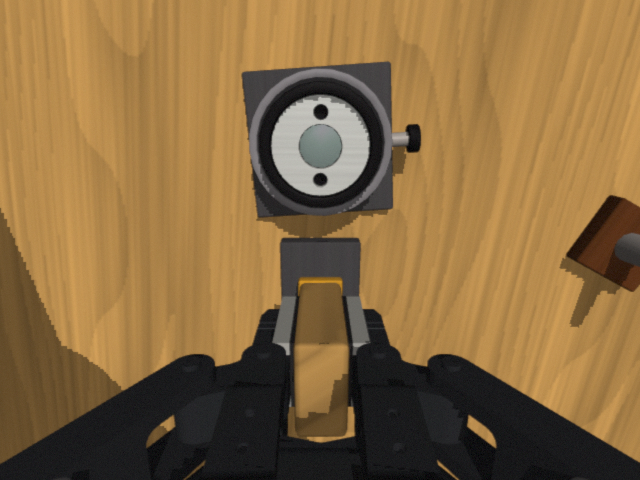

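The ring shows from near, with holes at about (321,112) and (320,180). I'll refine these by centroid.

```bash
python3 - <<'E'
from h import *
a=cv2.imread("pics/w3.png");g=cv2.cvtColor(a,cv2.COLOR_BGR2GRAY)
K=dict(np.load("k3.npz"));W=np.load("wk.npz");Kt=dict(camera_matrix=W['M'],R=W['R'],t=W['t'])
P=[]
for u,v in((320,112),(320,180)):
  p=g[v-11:v+12,u-11:u+12].astype(float);w=np.clip(130-p,0,None);yy,xx=np.mgrid[v-11:v+12,u-11:u+12]
  c=(w*xx).sum()/w.sum(),(w*yy).sum()/w.sum();P.append(ray("",*c,.056,K));print(c,P[-1],p.min(),p.max())
# ring outer ellipse
m=cv2.inRange(g[70:220,250:390],110,255);n,l,s,_=cv2.connectedComponentsWithStats(m);i=l[100-70+25,300-250];print(s[i])
cs,_=cv2.findContours((l==i).astype(np.uint8),cv2.RETR_EXTERNAL,cv2.CHAIN_APPROX_NONE);e=cv2.fitEllipse(cv2.convexHull(cs[0]));print(e,ray("",e[0][0]+250,e[0][1]+70,.056,K))
c=(P[0]+P[1])/2;d=P[0]-P[1];ang=np.arctan2(d[1],d[0]);print(c,np.degrees(ang),np.linalg.norm(d))
# tool: spanner axis at tool (-.0026,.0003)
phi=ang-np.pi/2;tx=np.array([-np.sin(phi),np.cos(phi),0]);ty=np.array([np.cos(phi),np.sin(phi),0])
S=c+.0026*tx-.0003*ty; print('phi',np.degrees(phi),S); S[2]=.11; print(delta(S,phi))
E
```

```text
(np.float64(320.490393258427), np.float64(111.35932584269663)) [ 0.47826379 -0.13748503  0.056     ] 4.0 197.0
(np.float64(319.91915370603897), np.float64(178.96686282751855)) [ 0.4826169  -0.18101248  0.056     ] 4.0 190.0
[  21   25   99  101 7203]
((69.96053314208984, 75.09796142578125), (97.68032836914062, 99.94709777832031), 168.1747283935547) [ 0.48022437 -0.15872324  0.056     ]
[ 0.48044034 -0.15924876  0.056     ] 95.71106366257031 0.04374457471743471
phi 5.711063662570307 [ 0.4798831  -0.15669152  0.056     ]
(array([60.1, -0.1, 81.1]), array([-0.0004, -0.0004,  0.009 ]))
```

Emit:
{"api": "carry_out", "payload": {"deltas": [[30,0,20,0,0,0.009,1],[60,0,40,0,0,0.009,1],[60,0,70,0,0,0.009,1],[60,0,91,0,0,0.009,1],[60,0,91,0,0,0.009,1]]}}

```text
time_s: 7.0
position: [0.4794, -0.1567, 0.0993]
orientation: [-0.001, 0.671, 0.741, -0.0]
contact_force: [0.1, -1.1, -1.1]
gripper_width: 0.0152
gripper_force: 59.1
```

```bash
python3 -c "
from h import *
st()
print(delta([.4799,-.1567,.1],np.radians(5.7)))"
```

```text
t 7.0 p [ 0.4794 -0.1567  0.0993] phi 5.68 z [-0.0024  0.0011 -1.    ] q [-0.434  0.51   1.784  0.     0.85  -0.534] F [ 0.08 -1.13 -1.13] M [-0.009 -0.018 -0.035] w 0.0152 g 59.1
(array([-0. ,  0.5, -0.7]), array([-0.0023, -0.0014, -0.0003]))
```

Emit:
{"api": "carry_out", "payload": {"deltas": [[0,0.5,4,0,0,0,1],[0,0.5,7,0,0,0,1],[0,0.5,9,0,0,0,1],[0,0.5,10,0,0,0,1],[0,0.5,10,0,0,0,1]]}}

```text
time_s: 7.62
position: [0.4806, -0.1576, 0.0903]
orientation: [0.0, 0.672, 0.741, 0.0]
contact_force: [0.5, -0.0, -1.8]
gripper_width: 0.0155
gripper_force: 59.1
```

Emit:
{"api": "carry_out", "payload": {"deltas": [[0,0,1,0,0,0,1],[0,0,2,0,0,0,1],[0,0,2,0,0,0,1]]}}

```text
time_s: 8.0
position: [0.4805, -0.1576, 0.0882]
orientation: [-0.0, 0.672, 0.741, -0.0]
contact_force: [-1.1, -0.5, -1.9]
gripper_width: 0.0151
gripper_force: 59.1
```

Emit:
{"api": "carry_out", "payload": {"deltas": [[0,0,1,0,0,0,1],[0,0,2,0,0,0,1],[0,0,2,0,0,0,1]]}}

```text
time_s: 8.38
position: [0.4805, -0.1576, 0.0862]
orientation: [-0.0, 0.672, 0.741, -0.0]
contact_force: [-0.6, -0.4, -2.2]
gripper_width: 0.0155
gripper_force: 59.1
```

```bash
python3 -c "
from h import *
st()"
```

```text
t 8.38 p [ 0.4805 -0.1576  0.0862] phi 5.62 z [-2.e-04  1.e-04 -1.e+00] q [-0.435  0.533  1.793 -0.     0.816 -0.533] F [-0.61 -0.39 -2.15] M [-0.     0.028  0.045] w 0.0155 g 59.1
```

Emit:
{"api": "carry_out", "payload": {"deltas": [[0,0,1,0,0,0,1],[0,0,2,0,0,0,1],[0,0,2,0,0,0,1]]}}

```text
time_s: 8.75
position: [0.4805, -0.1576, 0.0842]
orientation: [-0.0, 0.672, 0.741, -0.0]
contact_force: [0.6, 0.4, -1.8]
gripper_width: 0.0155
gripper_force: 59.1
```

```bash
python3 -c "
from h import *
st()"
```

```text
t 8.75 p [ 0.4805 -0.1576  0.0842] phi 5.61 z [-2.e-04  1.e-04 -1.e+00] q [-0.435  0.536  1.795  0.     0.811 -0.533] F [ 0.6   0.38 -1.8 ] M [-0.017 -0.018 -0.002] w 0.0155 g 59.1
```

Emit:
{"api": "carry_out", "payload": {"deltas": [[0,0.1,0,0,0,0.05,1],[0,0.3,0,0,0,0.1,1],[0,0.4,0,0,0,0.15,1],[0,0.5,0,0,0,0.2,1],[0,0.5,0,0,0,0.2,1]]}}

```text
time_s: 9.38
position: [0.4805, -0.1574, 0.0842]
orientation: [-0.001, 0.742, 0.67, -0.0]
contact_force: [-3.9, -0.3, -2.3]
gripper_width: 0.0154
gripper_force: 59.3
```

```bash
python3 -c "
from h import *
st()"
```

```text
t 9.38 p [ 0.4805 -0.1574  0.0842] phi -5.82 z [-1.1e-03  3.0e-04 -1.0e+00] q [-0.435  0.536  1.794 -0.     0.812 -0.333] F [-3.89 -0.29 -2.34] M [0.008 0.703 0.073] w 0.0154 g 59.3
```

Emit:
{"api": "carry_out", "payload": {"deltas": [[0,-0.4,0,0,0,0.05,1],[0,-0.4,0,0,0,0.1,1],[0,-0.3,0,0,0,0.15,1],[0,-0.3,0,0,0,0.15,1]]}}

```text
time_s: 9.88
position: [0.4806, -0.1575, 0.0842]
orientation: [-0.0, 0.79, 0.613, -0.0]
contact_force: [-1.9, -0.7, -2.7]
gripper_width: 0.0153
gripper_force: 59.2
```

```bash
python3 -c "
from h import *
st()"
```

```text
t 9.88 p [ 0.4806 -0.1575  0.0842] phi -14.36 z [-4.e-04  1.e-04 -1.e+00] q [-0.435  0.536  1.794 -0.     0.812 -0.184] F [-1.92 -0.68 -2.73] M [0.056 0.417 0.064] w 0.0153 g 59.2
```

Emit:
{"api": "carry_out", "payload": {"deltas": [[0,0,0,0,0,0.05,1],[0,0,0,0,0,0.1,1],[0,0.2,0,0,0,0.15,1],[0,0.3,0,0,0,0.2,1]]}}

```text
time_s: 10.38
position: [0.481, -0.1576, 0.0843]
orientation: [-0.0, 0.847, 0.531, -0.0]
contact_force: [-2.2, 0.3, -4.3]
gripper_width: 0.0149
gripper_force: 59.1
```

```bash
python3 - <<'E'
from h import *
st()
E
```

```text
t 10.38 p [ 0.481  -0.1576  0.0843] phi -25.86 z [-1.e-04 -0.e+00 -1.e+00] q [-0.435  0.536  1.793 -0.     0.812  0.017] F [-2.16  0.33 -4.31] M [-0.031  0.332  0.205] w 0.0149 g 59.1
```

Emit:
{"api": "carry_out", "payload": {"deltas": [[0,0,0,0,0,0.05,1],[0,0,0,0,0,0.1,1]]}}

```text
time_s: 10.62
position: [0.4811, -0.1577, 0.0843]
orientation: [0.0, 0.873, 0.488, 0.0]
contact_force: [-1.3, 0.1, -3.9]
gripper_width: 0.0154
gripper_force: 59.1
```

```bash
python3 - <<'E'
from h import *
st()
E
```

```text
t 10.62 p [ 0.4811 -0.1577  0.0843] phi -31.59 z [ 1.e-04 -2.e-04 -1.e+00] q [-0.435  0.536  1.793 -0.     0.812  0.117] F [-1.28  0.07 -3.9 ] M [-0.122  0.221  0.18 ] w 0.0154 g 59.1
```

Emit:
{"api": "carry_out", "payload": {"deltas": [[0,0,0,0,0,0.03,1],[0,0,0,0,0,0.06,1]]}}

```text
time_s: 10.88
position: [0.4812, -0.1577, 0.0843]
orientation: [0.0, 0.887, 0.461, 0.0]
contact_force: [-0.0, 0.5, -3.4]
gripper_width: 0.0152
gripper_force: 59.1
```

```bash
python3 - <<'E'
from h import *
st()
E
```

```text
t 10.88 p [ 0.4812 -0.1577  0.0843] phi -35.08 z [ 3.e-04 -1.e-04 -1.e+00] q [-0.435  0.536  1.793 -0.     0.812  0.178] F [-0.04  0.49 -3.35] M [-0.201  0.097  0.205] w 0.0152 g 59.1
```

Emit:
{"api": "carry_out", "payload": {"deltas": [[0,0,0,0,0,0.03,1],[0,0,0,0,0,0.06,1]]}}

```text
time_s: 11.12
position: [0.4812, -0.1577, 0.0843]
orientation: [0.0, 0.901, 0.434, 0.0]
contact_force: [-0.1, -1.2, -4.0]
gripper_width: 0.0153
gripper_force: 59.1
```

```bash
python3 - <<'E'
from h import *
st()
E
```

```text
t 11.12 p [ 0.4812 -0.1577  0.0843] phi -38.59 z [ 4.e-04 -2.e-04 -1.e+00] q [-0.435  0.536  1.793 -0.     0.812  0.239] F [-0.06 -1.17 -3.98] M [-0.34  -0.052  0.204] w 0.0153 g 59.1
```

Emit:
{"api": "carry_out", "payload": {"deltas": [[0,0,0,0,0,0.025,1],[0,0,0,0,0,0.05,1]]}}

```text
time_s: 11.38
position: [0.4813, -0.1577, 0.0843]
orientation: [0.0, 0.912, 0.411, 0.0]
contact_force: [0.5, -3.1, -4.4]
gripper_width: 0.015
gripper_force: 59.1
```

```bash
python3 - <<'E'
from h import *
st()
E
```

```text
t 11.38 p [ 0.4813 -0.1577  0.0843] phi -41.45 z [ 4.e-04 -2.e-04 -1.e+00] q [-0.435  0.536  1.793 -0.     0.812  0.289] F [ 0.49 -3.06 -4.41] M [-0.44  -0.195  0.205] w 0.015 g 59.1
```

Emit:
{"api": "carry_out", "payload": {"deltas": [[-0.4,0.3,0,0,0,0.025,1],[-0.4,0.3,0,0,0,0.05,1]]}}

```text
time_s: 11.62
position: [0.4812, -0.1581, 0.0843]
orientation: [0.0, 0.922, 0.388, 0.0]
contact_force: [1.8, -0.3, -4.2]
gripper_width: 0.0155
gripper_force: 59.1
```

```bash
python3 - <<'E'
from h import *
st()
E
```

```text
t 11.62 p [ 0.4812 -0.1581  0.0843] phi -44.33 z [ 3.e-04  0.e+00 -1.e+00] q [-0.436  0.536  1.793  0.     0.812  0.338] F [ 1.76 -0.29 -4.19] M [-0.049 -0.345  0.149] w 0.0155 g 59.1
```

Emit:
{"api": "carry_out", "payload": {"deltas": [[0,0,0,0,0,0.02,1],[0,0,0,0,0,0.04,1]]}}

```text
time_s: 11.88
position: [0.4812, -0.1581, 0.0843]
orientation: [0.0, 0.929, 0.37, 0.0]
contact_force: [1.6, -0.9, -2.8]
gripper_width: 0.0155
gripper_force: 59.1
```

```bash
python3 - <<'E'
from h import *
st()
E
```

```text
t 11.88 p [ 0.4812 -0.1581  0.0843] phi -46.6 z [ 3.e-04 -1.e-04 -1.e+00] q [-0.435  0.536  1.793  0.     0.812  0.378] F [ 1.61 -0.93 -2.79] M [-0.094 -0.515  0.187] w 0.0155 g 59.1
```

Turned 0.91 rad so far with no stop yet, so I'll continue in small steps.

Emit:
{"api": "carry_out", "payload": {"deltas": [[0,0,0,0,0,0.02,1],[0,0,0,0,0,0.04,1]]}}

```text
time_s: 12.12
position: [0.4812, -0.1582, 0.0843]
orientation: [0.0, 0.936, 0.351, 0.0]
contact_force: [2.3, -1.4, -3.4]
gripper_width: 0.0153
gripper_force: 59.2
```

```bash
python3 - <<'E'
from h import *
st()
E
```

```text
t 12.12 p [ 0.4812 -0.1582  0.0843] phi -48.89 z [ 3.e-04 -2.e-04 -1.e+00] q [-0.436  0.536  1.793 -0.     0.812  0.418] F [ 2.25 -1.36 -3.45] M [-0.199 -0.607  0.301] w 0.0153 g 59.2
```

Emit:
{"api": "carry_out", "payload": {"deltas": [[0,0,0,0,0,0.02,1],[0,0,0,0,0,0.03,1]]}}

```text
time_s: 12.38
position: [0.4811, -0.1582, 0.0843]
orientation: [0.0, 0.941, 0.337, 0.0]
contact_force: [3.4, -1.3, -3.3]
gripper_width: 0.0154
gripper_force: 59.4
```

```bash
python3 - <<'E'
from h import *
st()
E
```

```text
t 12.38 p [ 0.4811 -0.1582  0.0843] phi -50.57 z [ 2.e-04 -2.e-04 -1.e+00] q [-0.436  0.536  1.793 -0.     0.812  0.447] F [ 3.39 -1.33 -3.33] M [-0.298 -0.604  0.59 ] w 0.0154 g 59.4
```

Torque has risen from 0.2 to 0.59 N·m with almost no further turning, so this is the stop. I'll back off into the play and lift out.

Emit:
{"api": "carry_out", "payload": {"deltas": [[0,0,0,0,0,0,1],[0,0,0,0,0,-0.07,1],[0,0,0,0,0,-0.12,1],[0,0,0,0,0,-0.12,1]]}}

```text
time_s: 12.88
position: [0.4805, -0.1578, 0.0841]
orientation: [-0.0, 0.919, 0.393, -0.0]
contact_force: [0.2, 0.4, -2.3]
gripper_width: 0.0153
gripper_force: 59.2
```

```bash
python3 - <<'E'
from h import *
st()
E
```

```text
t 12.88 p [ 0.4805 -0.1578  0.0841] phi -43.69 z [-1.1e-03  6.0e-04 -1.0e+00] q [-0.436  0.536  1.794  0.     0.813  0.327] F [ 0.16  0.42 -2.27] M [ 0.053 -0.022  0.014] w 0.0153 g 59.2
```

Emit:
{"api": "carry_out", "payload": {"deltas": [[0,0,-3,0,0,0,1],[0,0,-8,0,0,0,1],[0,0,-20,0,0,0,1],[0,0,-60,0,0,0,1],[0,0,-105,0,0,0,1]]}}

```text
time_s: 13.5
position: [0.4806, -0.1579, 0.1909]
orientation: [-0.0, 0.919, 0.393, -0.0]
contact_force: [0.5, 1.1, -2.6]
gripper_width: 0.0153
gripper_force: 59.1
```

```bash
python3 - <<'E'
from h import *
st()
print(delta([.516,.1295,.1859],np.radians(85.0)))
E
```

```text
t 13.5 p [ 0.4806 -0.1579  0.1909] phi -43.67 z [-8.e-04  4.e-04 -1.e+00] q [-0.436  0.377  1.686 -0.     1.08   0.327] F [ 0.5   1.06 -2.63] M [ 0.033 -0.11  -0.011] w 0.0153 g 59.1
(array([ 232.3, -172.9,    5. ]), array([-7.0000e-04, -8.0000e-04, -2.2457e+00]))
```

Emit:
{"api": "carry_out", "payload": {"deltas": [[18,-13,0,0,0,-0.175,1],[36,-26,0,0,0,-0.35,1],[54,-40,0,0,0,-0.525,1],[72,-53,0,0,0,-0.7,1],[90,-67,0,0,0,-0.875,1]]}}

```text
time_s: 14.12
position: [0.4947, -0.046, 0.1901]
orientation: [0.0, 0.664, 0.748, 0.0]
contact_force: [-0.0, -0.6, -2.4]
gripper_width: 0.0153
gripper_force: 59.3
```

```bash
python3 - <<'E'
from h import *
st()
print(delta([.516,.1295,.1859],np.radians(85.0)))
E
```

```text
t 14.12 p [ 0.4947 -0.046   0.1901] phi 6.79 z [ 6.e-04 -1.e-04 -1.e+00] q [-0.213  0.365  1.709  0.     1.067 -0.331] F [-0.03 -0.64 -2.4 ] M [ 0.021  0.031 -0.052] w 0.0153 g 59.3
(array([171.8,  41.9,   4.2]), array([ 4.0000e-04,  6.0000e-04, -1.3651e+00]))
```

Emit:
{"api": "carry_out", "payload": {"deltas": [[22,5,0,0,0,-0.175,1],[44,10,0,0,0,-0.35,1],[66,15,0,0,0,-0.525,1],[88,21,0,0,0,-0.7,1],[110,26,0,0,0,-0.875,1]]}}

```text
time_s: 14.75
position: [0.5082, 0.0663, 0.1901]
orientation: [0.0, 0.285, 0.959, 0.0]
contact_force: [-0.1, -0.5, -1.8]
gripper_width: 0.015
gripper_force: 59.3
```

```bash
python3 - <<'E'
from h import *
st()
print(delta([.516,.1295,.1859],np.radians(85.0)))
E
```

```text
t 14.75 p [0.5082 0.0663 0.1901] phi 56.93 z [ 7.e-04 -0.e+00 -1.e+00] q [ 0.013  0.385  1.673 -0.     1.083 -0.98 ] F [-0.14 -0.53 -1.76] M [0.057 0.015 0.042] w 0.015 g 59.3
(array([28. , 57.3,  4.3]), array([ 2.0e-04,  6.0e-04, -4.9e-01]))
```

Emit:
{"api": "carry_out", "payload": {"deltas": [[9,19,0,0,0,-0.17,1],[18,38,2,0,0,-0.34,1],[28,57,4,0,0,-0.49,1],[28,57,4,0,0,-0.49,1],[28,57,4,0,0,-0.49,1]]}}

```text
time_s: 15.38
position: [0.516, 0.1282, 0.1858]
orientation: [0.0, 0.047, 0.999, -0.0]
contact_force: [-0.2, -0.3, -1.7]
gripper_width: 0.0155
gripper_force: 59.3
```

```bash
python3 - <<'E'
from h import *
st()
a=r.capture("wrist");b=r.capture("top");K=r.get_calibration("top");p=proj("top",np.array([.48,-.159,.056])).astype(int)
cv2.imwrite("pics/w4.png",np.hstack([a[130:480,140:500],cv2.resize(b[p[1]-40:p[1]+40,p[0]-40:p[0]+40],(350,350),interpolation=cv2.INTER_CUBIC)]))
print(delta([.516,.1295,.1859],np.radians(85.0)))
E
```

```text
t 15.38 p [0.516  0.1282 0.1858] phi 84.56 z [ 3.e-04 -2.e-04 -1.e+00] q [ 0.131  0.416  1.633 -0.     1.093 -1.345] F [-0.17 -0.28 -1.69] M [ 0.007  0.057 -0.029] w 0.0155 g 59.3
(array([ 0.2,  1.6, -0.3]), array([-0.0001,  0.0002, -0.0077]))
```

View pics/w4.png

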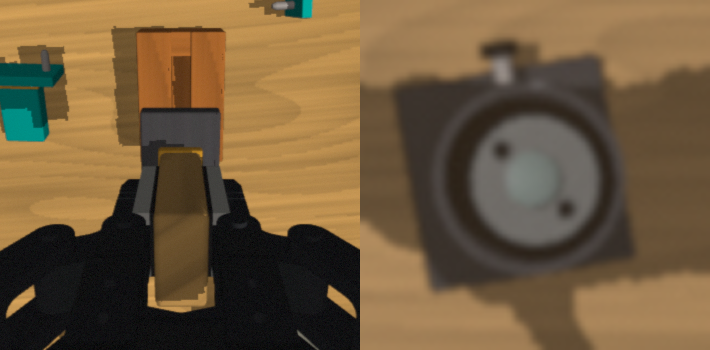

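The plate is square above the groove. The ring's holes, at (503,150) and (567,209) in the right-hand crop, have turned about 0.85 rad clockwise, which fits the stop. I'll lower the spanner into the groove.

Emit:
{"api": "carry_out", "payload": {"deltas": [[0,0.8,40,0,0,-0.008,1],[0,0.8,80,0,0,-0.008,1],[0,0.8,105,0,0,-0.008,1],[0,0.8,112,0,0,-0.008,1],[0,0.8,118,0,0,-0.008,1]]}}

```text
time_s: 16.1
position: [0.5167, 0.1291, 0.0677]
orientation: [0.0, 0.043, 0.999, 0.0]
contact_force: [-0.4, 0.5, -1.6]
gripper_width: 0.0153
gripper_force: 59.2
```

Emit:
{"api": "carry_out", "payload": {"deltas": [[0,0,4,0,0,0,1],[0,0,8,0,0,0,1],[0,0,12,0,0,0,1],[0,0,12,0,0,0,1]]}}

```text
time_s: 16.6
position: [0.5161, 0.1293, 0.0552]
orientation: [-0.0, 0.042, 0.999, -0.0]
contact_force: [0.6, 0.5, -1.7]
gripper_width: 0.0153
gripper_force: 59.2
```

```bash
python3 - <<'E'
from h import *
st()
E
```

```text
t 16.6 p [0.5161 0.1293 0.0552] phi 85.14 z [-2.e-04 -0.e+00 -1.e+00] q [ 0.133  0.609  1.75   0.     0.783 -1.353] F [ 0.64  0.53 -1.7 ] M [-0.025 -0.007  0.002] w 0.0153 g 59.2
```

Free in the groove, with about 1–2 mm still to go.

Emit:
{"api": "carry_out", "payload": {"deltas": [[0,0,1,0,0,0,1],[0,0,1.5,0,0,0,1],[0,0,1.5,0,0,0,1]]}}

```text
time_s: 16.98
position: [0.5162, 0.1293, 0.0538]
orientation: [0.0, 0.042, 0.999, -0.0]
contact_force: [0.0, -0.2, -2.9]
gripper_width: 0.0157
gripper_force: 59.2
```

Emit:
{"api": "carry_out", "payload": {"deltas": [[0,0,0,0,0,0,0.7],[0,0,0,0,0,0,0.4],[0,0,0,0,0,0,0],[0,0,0,0,0,0,0],[0,0,0,0,0,0,0]]}}

```text
time_s: 17.6
position: [0.5162, 0.1293, 0.0538]
orientation: [-0.0, 0.042, 0.999, 0.0]
contact_force: [0.4, 0.0, 0.7]
gripper_width: 0.0855
gripper_force: 0.0
```

Emit:
{"api": "carry_out", "payload": {"deltas": [[0,0,-30,0,0,0,0],[0,0,-80,0,0,0,0],[0,0,-140,0,0,0,0],[0,0,-175,0,0,0,0],[0,0,-175,0,0,0,0]]}}

```text
time_s: 18.23
position: [0.5175, 0.1295, 0.2314]
orientation: [0.003, 0.042, 0.999, 0.0]
contact_force: [-0.8, -0.8, -0.3]
gripper_width: 0.0854
gripper_force: 0.0
```

```bash
python3 - <<'E'
from h import *
st()
a=r.capture("wrist");cv2.imwrite("pics/w5.png",a[120:300,200:440])
E
```

```text
t 18.23 p [0.5175 0.1295 0.2314] phi 85.14 z [ 5.1e-03  7.0e-04 -1.0e+00] q [ 0.133  0.363  1.575  0.     1.199 -1.353] F [-0.77 -0.77 -0.33] M [-0.048 -0.049 -0.014] w 0.0854 g 0.0
```

View pics/w5.png

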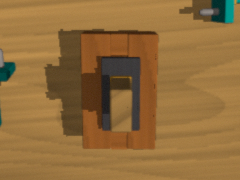

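The spanner stands upright and centred in the rest, handle at crop (120,105). Handing in.

```bash
python3 -c "
from plant import r
print(r.hand_in())"
```

```text
the job is handed in; nothing more can be done
None
```

I turned the ring about 0.85 rad clockwise until it met its stop (peak torque about 0.6 N·m), hung the spanner upright and released in its rest, and handed the job in at about 18 s; the hand-in returned no verdict.

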